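# Seat the culture plate on the microscope stage and clip it

### The job

Push the white culture plate along the microscope stage plate into the corner, until it sits flush against both metal fences; then push the clip's knob gently round so that the clip's arm lies squarely across over the plate. Only push with the fingers: do not grip or lift anything, and leave the bottle, dish and vial where they stand.

Things in the scene. Friction and masses are not known exactly. Their poses are not given: they have to be found in the camera images.
- stage: Dark flat microscope stage plate, fixed on the bench, 230 (its x) x 270 (its y) x 12 mm thick. Origin: centre of its underside; z up. Two straight aluminium fences, 12 mm wide, standing 12 mm above its top, make a corner on its far left: far fence along y (y = -115 to +77 mm), inner face at x = +85 mm; left fence along x (x = -10 to +75 mm), inner face at y = +85 mm.
- seat (a point): Point on the stage's top where the centre of the plate's underside lies when it is seated in the corner: x = +42, y = +21, z = +12 mm from the stage's origin, axes those of the stage.
- clip_pivot (a point): Point on the clip's upright pivot axis at the stage's top, outside the left fence: x = +65, y = +108, z = +12 mm from the stage's origin, axes those of the stage.
- well_plate: White 24-well culture plate, one solid block 86 (its x) x 128 (its y) x 20 mm high, about 120 g, lying loose on the stage plate, 30 to 60 mm short of the fences and turned by up to 0.25 rad. Origin: centre of its underside; z up. When seated its axes are parallel to those of the stage. Smooth: it slides on the stage under about 0.3 N (friction about 0.25 on stage and fences).
- clip (a joint): Angle (rad) of the steel clip about its pivot, counterclockwise from above. At 0 its arm points along the stage's -x, beside the left fence; at 1.57 along the stage's -y, square across over the seated plate; stops at 0 and 2.1. It stays where left; about 0.6 N at the knob moves it. Arm 12 mm wide, underside 36 and top 41 mm above the bench: it passes 4 mm over the plate.
- clip_knob (a point): Centre of the top of the clip's upright black knob: a cylinder 14 mm in diameter and 25 mm tall on the end of the clip's arm, 70 mm from the pivot axis, its top 66 mm above the bench.
- bottle: Bystander: amber bottle, 56 mm in diameter, 120 mm tall, standing left of the stage. Origin: centre of its underside.
- dish: Bystander: clear lidded dish, 60 mm in diameter, 15 mm tall, right of the stage or beyond it. Origin: centre of its underside.
- vial: Bystander: small capped vial, 24 mm in diameter, 45 mm tall, beyond the stage or right of it. Origin: centre of its underside.
There are look-alikes about, which are no part of the job. What is meant by the well_plate is not purple or red, and is the larger of those in its own colour.

How it is judged:
By the outcome, as a careful person would: the job done as asked, in the order asked, and still so for the second after the job is handed in, with the robot touching nothing.
It also fails if it takes over 64 s, if anything falls off the work surface, if the arm or the gripper's body presses on something with over 40 N, if the wrist force passes 120 N, or if a joint passes its speed limit or range.

### The arm

A 6-joint arm with a two-finger parallel gripper is mounted at the origin on the work surface. World frame = base frame: x ahead of the robot, y to its left, z up, the work surface at z = 0. Lengths are in m, angles in rad, forces in N, time in s.
With the tool pointing down it reaches from about 0.275 to 0.725 m from the base axis. Payload 5.6 kg.
Tool frame: the origin (TCP) lies midway between the tips of the shut fingers; the grasp point (between the pads) lies 19 mm behind it; z points along the fingers, y is the line along which they close (so a half turn about z gives the same grasp; the last joint's range is limited). The gripper opens to 85 mm and grips with 20 to 120 N. Pads are 22 mm wide; open, the fingers measure 114 mm over their backs; the gripper's body (76 mm by 85 mm) begins 54 mm behind the grasp point. The pads swing forward as they close: fully open they stand 13 mm farther back than shut.
Start: joints at [1.63, 0.255, 0.108, 0, -1.424, -0.285], TCP at [0.123, 0.536, 0.231] pointing down, gripper open.
Joint ranges: [-2.95, 2.95], [-1.21, 1.97], [-1.09, 1.5], [-2.87, 1.71], [-2.94, -0.07], [-3.05, 3.05]. Speed limits (rad/s): [2.57, 2.57, 3.14, 3.14, 3.14, 3.14].

### API

Orientations are given as a rotation vector (axis times angle).
In Python, from workcell import bot, get_image, camera_params, ticket gives the robot as it stands. The module is installed in compiled form; this text tells all that it offers.
- The arm moves only by the tool send_rows, never from a script. Its argument "plan" is a list of rows, each an object with "delta_pos": the shift along the tool's x, y, z in mm, a list of three; "rot": the turn, a rotation vector about the tool's x, y, z in rad, a list of three. A call has 1 to 20 rows; each row shifts and turns the commanded pose from where the row before left it, along the tool's axes as they then stand; what a row does not reach is not made up. A row lasts 1/12 s, in which the tool goes at most 41.7 mm and 7.16 degrees, less where a joint would pass 70% of its speed; a pose out of reach is approached as far as the arm can. A call with a gripper value outside its range is refused whole. "claw" is the opening, from 0 (shut) to 1 (fully open), set as the call begins (left out, the last holds). The fingers move at their own pace and stop on an object; "force" is the grip in N (left out, the last holds). Time passes only in rows, so rows that do not move let the fingers close. It gives the time, the measured TCP pose, the force, the opening and the grip force at its end, in the units of the state.
- bot.get_obs(): the state, without advancing time (a new reading comes with each control period).
- get_image(name): name is "side" or "top"; returns the picture (400x640x3 uint8, blue, green, red); there is no depth.
- camera_params(name): a dict with "fx", "fy", "cx", "cy" (pixels), "D" ([k1, k2, p1, p2, k3] as OpenCV has them; the pictures are not rectified), "world_from_camera" (4x4, takes a point from camera to world coordinates). Camera axes: x right, y down, z forward; pixel columns grow to the right and rows downward; lengths in m; the calibration is good to about 2 mm. A picture is of the moment at which its call begins. camera_params takes no time and is no camera call.
- ticket.hand_in(): hands the job in; it is judged then, once.
The state is a dict: "time_s": time; "qpos": joint angles; "qd": joint speeds; "joint_torque": joint torques, N m; "position": TCP position; "tcp_rot": TCP orientation; "ft_force": force on the tool from outside, world axes, zero at the start; "torque": the same for the moment, N m; "width": finger opening in m; "finger_force": force on a finger pad.
Only numpy, scipy, OpenCV 4.12 (cv2) and the standard library are available. Lean on these libraries where they do the work, as an engineer would, in place of code of your own. Each camera call takes 0.05 s, during which the arm holds its last target. There are 200 camera calls.

## Working session

There is one attempt and no reset: what is moved stays moved. The work goes in short steps, Python scripts to look and compute and a tool call to move; the robot and the scene stay as the last step left them, time stands still between calls to the robot, and variables do not carry over. Pictures are saved under pics/ and viewed, at most 10 in all, crops included, and the job is handed in when it is done.

Besides the shell and the picture viewer there is one more tool, called as name(argument=value, ...), one argument or row to a line, values as JSON. send_rows: Moves the arm, as the interface text tells. Its arguments: {"type":"object","properties":{"plan":{"type":"array"},"claw":{"type":"number"},"force":{"type":"number"}},"required":["plan"]}

```bash
mkdir -p pics; python3 - <<'E'
from workcell import bot,get_image,camera_params
import cv2
for n in("top","side"):
    cv2.imwrite(f"pics/{n}0.png",get_image(n)); p=camera_params(n); print(n,p)
o=bot.get_obs();print(o)
E
```

```text
top {'fx': 498.41284389524407, 'fy': 498.41284389524407, 'cx': 314.5317512411261, 'cy': 197.33437281880882, 'D': array([-0.07900942,  0.        ,  0.        ,  0.        ,  0.        ]), 'world_from_camera': array([[ 2.92783276e-02, -9.81087483e-01,  1.91337736e-01,
         3.36757825e-01],
       [-9.99571279e-01, -2.86995853e-02,  5.79588467e-03,
         5.22230795e-03],
       [-1.94956233e-04, -1.91425400e-01, -9.81507146e-01,
         1.51448944e+00],
       [ 0.00000000e+00,  0.00000000e+00,  0.00000000e+00,
         1.00000000e+00]])}
side {'fx': 477.9653046053478, 'fy': 477.9653046053478, 'cx': 323.08280124650844, 'cy': 198.49443032444435, 'D': array([-0.07773808,  0.        ,  0.        ,  0.        ,  0.        ]), 'world_from_camera': array([[ 0.88287997, -0.33437598,  0.32972058,  0.24620047],
       [-0.46957816, -0.63519473,  0.61320796, -0.63814797],
       [ 0.00439476, -0.69621861, -0.71781636,  0.84904959],
       [ 0.        ,  0.        ,  0.        ,  1.        ]])}
{'time_s': 0.1, 'qpos': array([ 1.62958904e+00,  2.55683343e-01,  1.07140813e-01, -3.95045183e-04,
       -1.42387947e+00, -2.84609126e-01]), 'qd': array([ 0.0006238 , -0.0008672 ,  0.00255656,  0.00110611, -0.0002827 ,
        0.0011346 ]), 'joint_torque': array([-2.09430451e-03, -3.87603378e+01,  2.38473684e+01,  5.37793547e+00,
       -3.75198870e-03,  1.20165987e-05]), 'position': array([0.12299801, 0.53562979, 0.23049544]), 'tcp_rot': array([ 3.11992080e+00, -3.53861132e-01, -1.68357914e-04]), 'ft_force': array([-0.22018409, -0.28815463,  0.28246448]), 'torque': array([-0.00911636,  0.02608532, -0.02941998]), 'finger_force': 0.0, 'width': 0.08544112204316523}
```

View pics/top0.png

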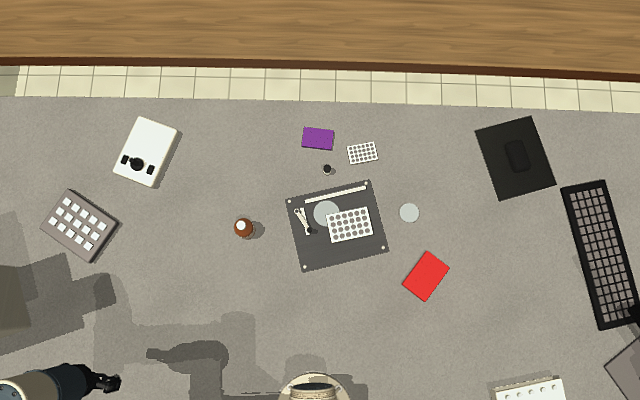

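View pics/side0.png

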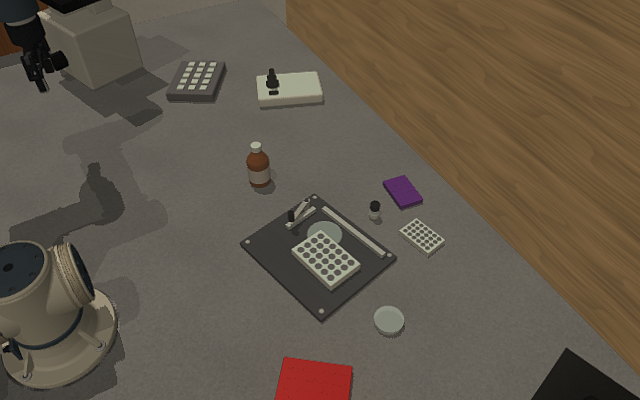

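The top view shows two white plates: one on the stage at about (349,225), and one beyond it at about (362,153). The one on the stage is larger, so it fits the description. The clip is at about (303,221). The bystanders are the bottle (244,228), dish (409,213) and vial (327,169). Next I'll confirm this in an enlarged crop and measure.

```bash
cat > h.py <<'E'
import cv2,numpy as np
from workcell import bot,get_image,camera_params
def ray(n,px,z):
    p=camera_params(n);K=np.array([[p['fx'],0,p['cx']],[0,p['fy'],p['cy']],[0,0,1]])
    u=cv2.undistortPoints(np.float64(px).reshape(-1,1,2),K,p['D']).reshape(-1,2)
    T=p['world_from_camera'];d=np.c_[u,np.ones(len(u))]@T[:3,:3].T;o=T[:3,3]
    return o+d*((z-o[2])/d[:,2])[:,None]
def proj(n,P):
    p=camera_params(n);K=np.array([[p['fx'],0,p['cx']],[0,p['fy'],p['cy']],[0,0,1]])
    M=np.linalg.inv(p['world_from_camera'])
    return cv2.projectPoints(np.float64(P).reshape(-1,3),cv2.Rodrigues(M[:3,:3])[0],M[:3,3],K,p['D'])[0].reshape(-1,2)
def blobs(mask,amin):
    n,l,s,c=cv2.connectedComponentsWithStats(mask.astype(np.uint8));
    return [(s[i],l==i) for i in range(1,n) if s[i][4]>=amin]
def rect(mask,n,z):
    """minAreaRect of filled blob, cast to plane z"""
    cs=cv2.findContours(mask.astype(np.uint8),cv2.RETR_EXTERNAL,cv2.CHAIN_APPROX_NONE)[0]
    c=max(cs,key=cv2.contourArea); w=ray(n,c.reshape(-1,2),z)[:,:2]
    return cv2.minAreaRect((w*1000).astype(np.float32)),w
E
python3 - <<'E'
from h import *
im=get_image("top"); hsv=cv2.cvtColor(im,cv2.COLOR_BGR2HSV)
cv2.imwrite("pics/crop.png",cv2.resize(im[125:285,225:435],None,fx=3.6,fy=3.6,interpolation=cv2.INTER_CUBIC))
g=im.max(2).astype(int)
roi=np.zeros(g.shape,bool);roi[125:285,225:435]=1
for s,m in blobs((g>150)&roi,15):
    print("bright",s,[np.round(x,1) for x in rect(m,"top",.032)[0][:2]],rect(m,"top",.032)[0][2])
for s,m in blobs((g<85)&roi,50):
    r=rect(m,"top",.012)[0];print("dark",s,np.round(r[0],1),np.round(r[1],1),r[2])
E
```

```text
bright [  225   125   210   160 25609] [array([612.3, -33.9]), array([491.9, 655.5])] 1.7163268327713013
bright [305 186  61  17 242] [array([638.2, -48.1]), array([ 12. , 189.1])] 15.347004890441895
bright [ 314  201   59   42 1264] [array([563.6, -69.9]), array([128.9, 162.4])] 12.956185340881348
bright [294 208  16  27 139] [array([550.7,  50.4]), array([84.4, 29.4])] 17.216398239135742
bright [236 220  10  10  73] [array([535.4, 234.6]), array([26. , 27.5])] 47.595829010009766
dark [324 164   7   9  50] [723.6 -21.9] [25.7 18.7] 1.4590035676956177
dark [306 185  61  20  81] [634.9 -54. ] [ 14.1 194.5] 18.91880989074707
dark [325 205  50  39 123] [546.3 -93. ] [ 95.4 143.1] 17.509355545043945
dark [304 207  14  29  87] [557.7  24.2] [87.3 31.9] 8.646333694458008
```

View pics/crop.png

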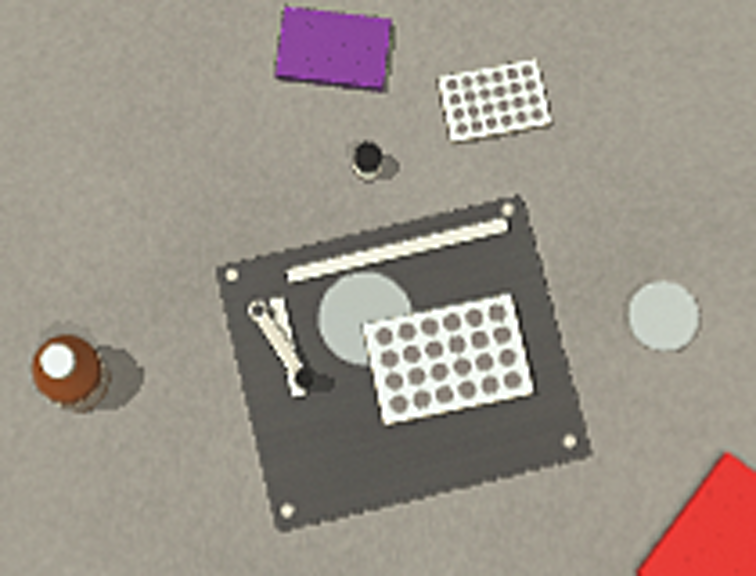

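The crop confirms the target: the larger 4x6 white plate lies on the dark stage, and the smaller one is off it. The clip pivot is at crop (258,310) and the knob at (304,378), so the clip is partly open. The far fence runs along the top and the left fence lies under the clip.

```bash
cat >> h.py <<'E'
def whiteplate(im,n="top"):
    hsv=cv2.cvtColor(im,cv2.COLOR_BGR2HSV); 
    m=((im.min(2)>200)).astype(np.uint8); return m
E
python3 - <<'E'
from h import *
im=get_image("top");g=im.max(2)
print("bg",im[260,260],"stage",im[250,310],"plate",im[241,340],"disc",im[214,322],"fence",im[195,335])
roi=np.zeros(g.shape,bool);roi[175:285,278:395]=1
m=((g<115)&roi).astype(np.uint8)
s,b=max(blobs(m,100),key=lambda t:t[0][4])
c=np.vstack(cv2.findContours(b.astype(np.uint8),0,1)[0])
w=ray("top",c.reshape(-1,2),.012)[:,:2]*1000
r=cv2.minAreaRect(w.astype(np.float32));print("stage",r)
for n,Z in(("top",.032),("side",.032)):
    im=get_image(n);g=im.min(2);roi=np.zeros(g.shape,bool)
    if n=="top":roi[200:246,318:378]=1
    else: roi[225:292,285:365]=1
    m=((g>175)&roi).astype(np.uint8)
    s,b=max(blobs(m,100),key=lambda t:t[0][4]);print(s,n,rect(b,n,Z)[0])
    cv2.imwrite(f"pics/m_{n}.png",np.hstack([cv2.resize(im[180:300,240:410] if n=="side" else im[175:285,278:395],(400,300),interpolation=2),cv2.cvtColor(cv2.resize((b*255).astype(np.uint8)[180:300,240:410] if n=="side" else (b*255).astype(np.uint8)[175:285,278:395],(400,300)),cv2.COLOR_GRAY2BGR)]))
cv2.imwrite("pics/m.png",np.vstack([cv2.imread("pics/m_top.png"),cv2.imread("pics/m_side.png")]))
E
```

```text
bg [143 155 162] stage [85 90 90] plate [54 67 71] disc [187 197 190] fence [216 240 242]
stage ((546.577392578125, -54.7669677734375), (232.28604125976562, 273.07635498046875), 15.341452598571777)
[ 318  201   55   42 1049] top ((564.314208984375, -74.1055908203125), (127.13760375976562, 153.20999145507812), 12.999139785766602)Traceback (most recent call last):
  File "<stdin>", line 15, in <module>
ValueError: max() iterable argument is empty
```

```bash
cat > m.py <<'E'
from h import *
TH=np.radians(15.345);R=np.array([[np.cos(TH),-np.sin(TH)],[np.sin(TH),np.cos(TH)]]);C=np.array([546.6,-54.8])
W=lambda p:C+R@np.array(p,float)
S=lambda p:R.T@(np.array(p,float)-C)
def plate(show=None):
    im=get_image("top");m=(im.min(2)>200)
    ii,jj=np.mgrid[:400,:640];w=ray("top",np.c_[jj.ravel(),ii.ravel()],.032)[:,:2]*1000
    s=((w-C)@R).reshape(400,640,2)
    roi=(s[...,0]>-118)&(s[...,0]<88)&(s[...,1]>-140)&(s[...,1]<88)&~((s[...,0]>86))
    m&=roi
    b=max(blobs(m,60),key=lambda t:t[0][4])[1]
    r,_=rect(b,"top",.032)
    c,sz,a=r
    if sz[0]>sz[1]: a-=90
    if show: cv2.imwrite(show,cv2.resize(np.hstack([im[170:285,275:400],cv2.cvtColor((b*255).astype(np.uint8),8)[170:285,275:400]]),(800,368),interpolation=2))
    return np.array(c),sz,a
def clip():
    im=get_image("top");return im
E
python3 - <<'E'
from m import *
c,sz,a=plate("pics/p1.png");print("plate world",c,sz,a,"stage frame",S(c),a-15.345)
im=get_image("top");m=(im.max(2)<70);
for s,b in blobs(m,4):
    if 290<s[0]<325 and 195<s[1]<245: 
        ys,xs=np.nonzero(b);print(s,xs.mean(),ys.mean(),S(ray("top",[[xs.mean(),ys.mean()]],.066)[0,:2]*1000))
print("seat",W([42,21]),"pivot",W([65,108]),proj("top",np.r_[W([65,108]),41]/1000))
im=get_image("side");
for s,b in blobs(im.max(2)<60,8):
    if 270<s[0]<310 and 190<s[1]<240: print(s)
def at(phi): return [65-70*np.cos(phi),108-70*np.sin(phi)]
for phi in(.2,.3,.4,.5):
    P=np.r_[W(at(phi)),66]/1000;print(phi,proj("top",P),proj("side",P))
E
```

```text
plate world [546.76953125 -91.9084549 ] (84.25733184814453, 126.32051849365234) 13.409542083740234 stage frame [ -9.65654265 -35.83039701] -1.9354579162597663
[311 201   8   2   8] 314.5 201.5 [75.92307966 49.992941  ]
[305 211  13  25  78] 310.37179487179486 227.42307692307693 [ 3.77080392 79.97401837]
seat [581.54545364 -23.43417035] pivot [580.70264466  66.55077102] [[296.55348168 211.00747272]]
[304 198   4   4  11]
[284 202  17  24  98]
[288 212  29  25 131]
[307 213  28  16  42]
[284 237  36  45 108]
0.2 [[306.26987147 230.98801953]] [[287.46597667 210.45195179]]
0.3 [[308.38566471 229.87250782]] [[290.03752224 211.69803084]]
0.4 [[310.37750401 228.55401405]] [[292.78917292 212.74791668]]
0.5 [[312.22522323 227.04629283]] [[295.69109551 213.58855752]]
```

View pics/p1.png

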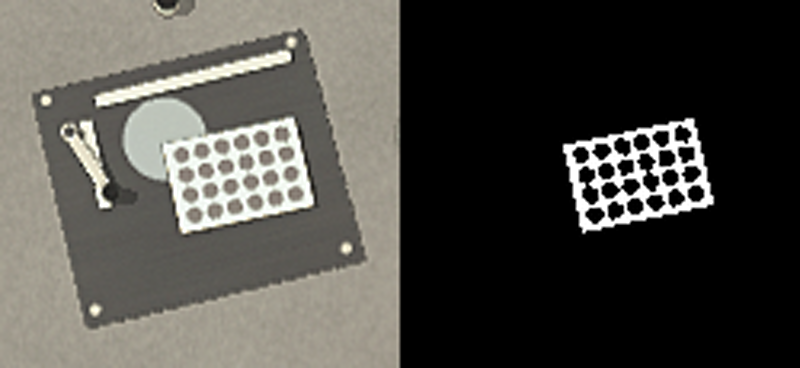

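```bash
cat > go.py <<'E'
import sys
from m import *
from scipy.spatial.transform import Rotation as Ro
# usage: go.py sx sy z [a_deg rel. to stage x]  -> delta in tool axes (mm), turn about tool z
o=bot.get_obs();p=o['position']*1000;M=Ro.from_rotvec(o['tcp_rot']).as_matrix()
a=np.arctan2(M[1,0],M[0,0])-TH
print("t",o['time_s'],"stage xy",S(p[:2]).round(1),"z",p[2].round(1),"a",round(np.degrees(a),2),"tilt",np.degrees(np.arccos(-M[2,2])).round(2),"F(stage)",(R.T@o['ft_force'][:2]).round(2),o['ft_force'][2].round(2),"w",o['width'])
if len(sys.argv)>3:
    x,y,z=map(float,sys.argv[1:4]);t=np.r_[W([x,y]),z]
    print("tool delta",(M.T@(t-p)).round(1))
    if len(sys.argv)>4: print("turn z",-(np.radians(float(sys.argv[4]))-a))
E
python3 go.py -76 -36 231 0
```

```text
t 0.45 stage xy [-252.1  681.8] z 231.2 a -28.28 tilt 0.01 F(stage) [ 0.28 -0.34] -0.62 w 0.08538009630400312
tool delta [4.952e+02 5.487e+02 3.000e-01]
turn z -0.4936147848711431
```

send_rows(
  plan=[
    {"delta_pos": [12,13,0],"rot": [0,0,0]},
    {"delta_pos": [24,27,0],"rot": [0,0,0]},
    {"delta_pos": [25,28,0],"rot": [0,0,0]},
    {"delta_pos": [25,28,0],"rot": [0,0,0]},
    {"delta_pos": [25,28,0],"rot": [0,0,0]},
    {"delta_pos": [25,28,0],"rot": [0,0,0]},
    {"delta_pos": [25,28,0],"rot": [0,0,0]},
    {"delta_pos": [25,28,0],"rot": [0,0,0]},
    {"delta_pos": [25,28,0],"rot": [0,0,0]},
    {"delta_pos": [25,28,0],"rot": [0,0,0]},
    {"delta_pos": [25,28,0],"rot": [0,0,0]},
    {"delta_pos": [25,28,0],"rot": [0,0,0]},
    {"delta_pos": [25,28,0],"rot": [0,0,0]},
    {"delta_pos": [25,28,0],"rot": [0,0,0]},
    {"delta_pos": [25,28,0],"rot": [0,0,0]},
    {"delta_pos": [25,28,0],"rot": [0,0,0]},
    {"delta_pos": [25,28,0],"rot": [0,0,0]},
    {"delta_pos": [25,28,0],"rot": [0,0,0]},
    {"delta_pos": [25,28,0],"rot": [0,0,0]},
    {"delta_pos": [25,28,0],"rot": [0,0,0]},
  ],
)

```text
time_s: 2.12
position: [0.4755, -0.105, 0.2314]
tcp_rot: [-3.121, 0.354, -0.001]
ft_force: [-0.5, 1.3, 0.6]
width: 0.0856
finger_force: 0.0
```

send_rows(
  plan=[
    {"delta_pos": [0,0,0],"rot": [0,0,-0.1234]},
    {"delta_pos": [0,0,0],"rot": [0,0,-0.1234]},
    {"delta_pos": [0,0,0],"rot": [0,0,-0.1234]},
    {"delta_pos": [0,0,0],"rot": [0,0,-0.1234]},
    {"delta_pos": [0,0,0],"rot": [0,0,0]},
    {"delta_pos": [0,0,0],"rot": [0,0,0]},
  ],
)

```text
time_s: 2.62
position: [0.475, -0.103, 0.2313]
tcp_rot: [3.114, 0.414, 0.0]
ft_force: [0.5, 0.7, 0.2]
width: 0.0855
finger_force: 0.0
```

```bash
python3 go.py -76 -36 60 0
```

```text
t 2.6167 stage xy [-81.8 -27.5] z 231.3 a -0.22 tilt 0.0 F(stage) [0.61 0.52] 0.19 w 0.08545993088713202
tool delta [  5.8   8.5 171.3]
turn z -0.0037627668580922924
```

send_rows(
  plan=[
    {"delta_pos": [3,4,15],"rot": [0,0,-0.004]},
    {"delta_pos": [3,4,30],"rot": [0,0,0]},
    {"delta_pos": [0,0,35],"rot": [0,0,0]},
    {"delta_pos": [0,0,35],"rot": [0,0,0]},
    {"delta_pos": [0,0,35],"rot": [0,0,0]},
    {"delta_pos": [0,0,25],"rot": [0,0,0]},
    {"delta_pos": [0,0,15],"rot": [0,0,0]},
    {"delta_pos": [0,0,11],"rot": [0,0,0]},
    {"delta_pos": [0,0,10],"rot": [0,0,0]},
    {"delta_pos": [0,0,10],"rot": [0,0,0]},
    {"delta_pos": [0,0,0],"rot": [0,0,0]},
    {"delta_pos": [0,0,0],"rot": [0,0,0]},
  ],
)

```text
time_s: 3.62
position: [0.4827, -0.109, 0.0102]
tcp_rot: [3.113, 0.422, -0.001]
ft_force: [0.2, 0.3, 0.4]
width: 0.0854
finger_force: 0.0
```

```bash
python3 go.py -24 -36 10 0; python3 -c "
from h import *
a=get_image('top')[160:290,260:410];b=get_image('side')[140:340,210:430]
cv2.imwrite('pics/v2.png',np.hstack([cv2.resize(a,(400,347)),cv2.resize(b,(382,347))]))"
```

```text
t 3.6167 stage xy [-75.9 -35.4] z 10.2 a 0.11 tilt 0.05 F(stage) [0.25 0.23] 0.38 w 0.08541644465560194
tool delta [51.9  0.7  0.1]
turn z 0.0018755667565754641
```

View pics/v2.png

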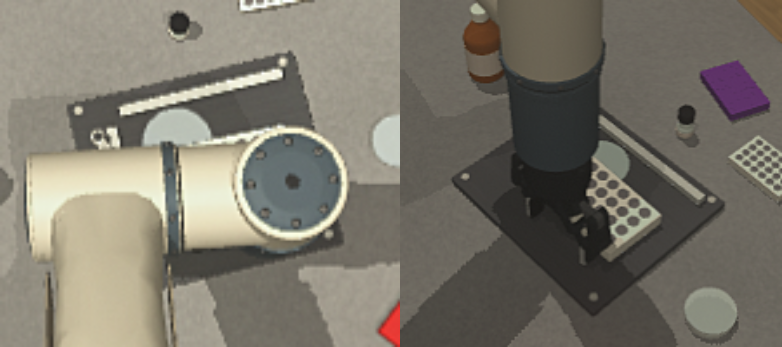

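The side view shows both fingers low behind the plate's near long edge and touching nothing, so I'll push along +x.

send_rows(
  plan=[
    {"delta_pos": [1,0,0],"rot": [0,0,0.002]},
    {"delta_pos": [2,0,0],"rot": [0,0,0]},
    {"delta_pos": [3,0,0],"rot": [0,0,0]},
    {"delta_pos": [3,0,0],"rot": [0,0,0]},
    {"delta_pos": [3,0,0],"rot": [0,0,0]},
    {"delta_pos": [3,0,0],"rot": [0,0,0]},
    {"delta_pos": [3,0,0],"rot": [0,0,0]},
    {"delta_pos": [3,0,0],"rot": [0,0,0]},
    {"delta_pos": [3,0,0],"rot": [0,0,0]},
    {"delta_pos": [3,0,0],"rot": [0,0,0]},
    {"delta_pos": [3,0,0],"rot": [0,0,0]},
    {"delta_pos": [3,0,0],"rot": [0,0,0]},
    {"delta_pos": [3,0,0],"rot": [0,0,0]},
    {"delta_pos": [3,0,0],"rot": [0,0,0]},
    {"delta_pos": [3,0,0],"rot": [0,0,0]},
    {"delta_pos": [3,0,0],"rot": [0,0,0]},
    {"delta_pos": [3,0,0],"rot": [0,0,0]},
    {"delta_pos": [3,0,0],"rot": [0,0,0]},
    {"delta_pos": [2,0,0],"rot": [0,0,0]},
    {"delta_pos": [1,0,0],"rot": [0,0,0]},
  ],
)

```text
time_s: 5.38
position: [0.5353, -0.0946, 0.0103]
tcp_rot: [3.113, 0.423, 0.0]
ft_force: [0.1, -0.2, 0.7]
width: 0.0853
finger_force: 0.1
```

```bash
python3 go.py -12 -36 10 0
```

```text
t 5.3833 stage xy [-21.4 -35.4] z 10.3 a 0.12 tilt 0.01 F(stage) [ 0.02 -0.17] 0.71 w 0.08529686268502355
tool delta [9.4 0.6 0.3]
turn z 0.002118450673375627
```

send_rows(
  plan=[
    {"delta_pos": [1.5,0,0],"rot": [0,0,0.002]},
    {"delta_pos": [1.5,0,0],"rot": [0,0,0]},
    {"delta_pos": [1.5,0,0],"rot": [0,0,0]},
    {"delta_pos": [1.5,0,0],"rot": [0,0,0]},
    {"delta_pos": [0.5,0,0],"rot": [0,0,0]},
    {"delta_pos": [0.5,0,0],"rot": [0,0,0]},
    {"delta_pos": [0,0,0],"rot": [0,0,0]},
  ],
)

```text
time_s: 5.97
position: [0.5418, -0.0928, 0.0103]
tcp_rot: [3.113, 0.419, 0.0]
ft_force: [0.3, -0.6, 0.2]
width: 0.0854
finger_force: 0.0
```

send_rows(
  plan=[
    {"delta_pos": [0.5,0,0],"rot": [0,0,0]},
    {"delta_pos": [0.5,0,0],"rot": [0,0,0]},
    {"delta_pos": [0,0,0],"rot": [0,0,0]},
  ],
)

```text
time_s: 6.22
position: [0.5427, -0.0926, 0.0103]
tcp_rot: [3.113, 0.419, 0.0]
ft_force: [-0.6, 0.5, 0.0]
width: 0.0851
finger_force: 0.0
```

send_rows(
  plan=[
    {"delta_pos": [0.5,0,0],"rot": [0,0,0]},
    {"delta_pos": [0.5,0,0],"rot": [0,0,0]},
    {"delta_pos": [0,0,0],"rot": [0,0,0]},
  ],
)

```text
time_s: 6.47
position: [0.5437, -0.0923, 0.0103]
tcp_rot: [3.113, 0.419, 0.0]
ft_force: [-0.2, -1.1, -0.1]
width: 0.0852
finger_force: 0.0
```

```bash
python3 go.py -12 -36 10 0; python3 -c "
from m import *
c,sz,a=plate();print(S(c),sz,a-15.345)"
```

```text
t 6.4667 stage xy [-12.7 -35.4] z 10.3 a 0.0 tilt 0.01 F(stage) [-0.46 -1.03] -0.09 w 0.08522389691424186
tool delta [0.7 0.6 0.3]
turn z 2.650418023053547e-06
[53.0693277   1.37968619] (58.407997131347656, 64.67672729492188) -5.469855995178223
```

send_rows(
  plan=[
    {"delta_pos": [0.5,0,0],"rot": [0,0,0]},
    {"delta_pos": [0.5,0,0],"rot": [0,0,0]},
    {"delta_pos": [0,0,0],"rot": [0,0,0]},
  ],
)

```text
time_s: 6.77
position: [0.5447, -0.092, 0.0103]
tcp_rot: [3.113, 0.42, 0.0]
ft_force: [-0.5, 0.1, -0.0]
width: 0.0854
finger_force: 0.0
```

send_rows(
  plan=[
    {"delta_pos": [0.5,0,0],"rot": [0,0,0]},
    {"delta_pos": [0.5,0,0],"rot": [0,0,0]},
    {"delta_pos": [0,0,0],"rot": [0,0,0]},
  ],
)

```text
time_s: 7.02
position: [0.5449, -0.0919, 0.0101]
tcp_rot: [-3.113, -0.419, 0.002]
ft_force: [-2.5, -1.1, 0.3]
width: 0.0856
finger_force: 1.2
```

```bash
python3 go.py; python3 -c "
from h import *
a=get_image('top')[175:255,285:395];b=get_image('side')[190:300,240:410]
cv2.imwrite('pics/v3.png',np.hstack([cv2.resize(a,(400,290)),cv2.resize(b,(400,290))]))"
```

```text
t 7.0167 stage xy [-11.5 -35.3] z 10.1 a -0.02 tilt 0.08 F(stage) [-2.7  -0.38] 0.29 w 0.08556866305044368
```

View pics/v3.png

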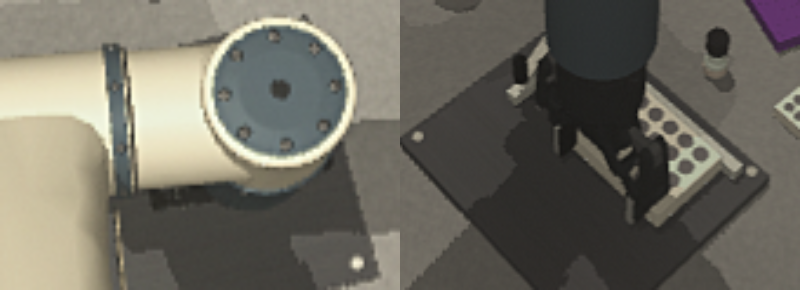

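send_rows(
  plan=[
    {"delta_pos": [-4,0,0],"rot": [0,0,0]},
    {"delta_pos": [-10,0,-2],"rot": [0,0,0]},
    {"delta_pos": [-10,0,-20],"rot": [0,0,0]},
    {"delta_pos": [0,0,-30],"rot": [0,0,0]},
    {"delta_pos": [0,0,-28],"rot": [0,0,0]},
    {"delta_pos": [0,0,0],"rot": [0,0,0.12]},
    {"delta_pos": [0,0,0],"rot": [0,0,0.121]},
    {"delta_pos": [0,0,0],"rot": [0,0,0.121]},
    {"delta_pos": [0,0,0],"rot": [0,0,0.121]},
    {"delta_pos": [0,0,0],"rot": [0,0,0.121]},
    {"delta_pos": [0,0,0],"rot": [0,0,0.121]},
    {"delta_pos": [0,0,0],"rot": [0,0,0.121]},
    {"delta_pos": [0,0,0],"rot": [0,0,0.121]},
    {"delta_pos": [0,0,0],"rot": [0,0,0.121]},
    {"delta_pos": [0,0,0],"rot": [0,0,0.121]},
    {"delta_pos": [0,0,0],"rot": [0,0,0.121]},
    {"delta_pos": [0,0,0],"rot": [0,0,0.121]},
    {"delta_pos": [0,0,0],"rot": [0,0,0.12]},
    {"delta_pos": [0,0,0],"rot": [0,0,0]},
  ],
  claw=0.4,
)

```text
time_s: 8.7
position: [0.5221, -0.0982, 0.0905]
tcp_rot: [-2.493, 1.91, -0.001]
ft_force: [0.2, 0.7, 0.3]
width: 0.0344
finger_force: 0.0
```

```bash
python3 go.py 40 -124 80 -90
```

```text
t 8.7 stage xy [-35.1 -35.3] z 90.5 a -90.26 tilt 0.06 F(stage) [0.33 0.64] 0.34 w 0.03441304823890711
tool delta [ 88.3 -75.5  10.6]
turn z -0.004459627939161992
```

send_rows(
  plan=[
    {"delta_pos": [15,-13,0],"rot": [0,0,-0.004]},
    {"delta_pos": [25,-22,0],"rot": [0,0,0]},
    {"delta_pos": [25,-22,0],"rot": [0,0,0]},
    {"delta_pos": [23,-18,0],"rot": [0,0,0]},
    {"delta_pos": [0,0,0],"rot": [0,0,0]},
    {"delta_pos": [0,0,0],"rot": [0,0,0]},
  ],
)

```text
time_s: 9.2
position: [0.6185, -0.1637, 0.0894]
tcp_rot: [2.503, -1.898, -0.001]
ft_force: [-0.2, 1.1, -0.9]
width: 0.0345
finger_force: 0.0
```

```bash
python3 go.py 40 -124 16 -90;python3 -c "
from h import *
a=get_image('top')[175:285,275:415];b=get_image('side')[180:320,230:410]
cv2.imwrite('pics/v4.png',np.hstack([cv2.resize(a,(400,311)),cv2.resize(b,(400,311))]))"
```

```text
t 9.2 stage xy [  40.5 -124. ] z 89.4 a -89.67 tilt 0.04 F(stage) [0.09 1.08] -0.88 w 0.03445709143742973
tool delta [ 0.   0.5 73.4]
turn z 0.005683469884985026
```

View pics/v4.png

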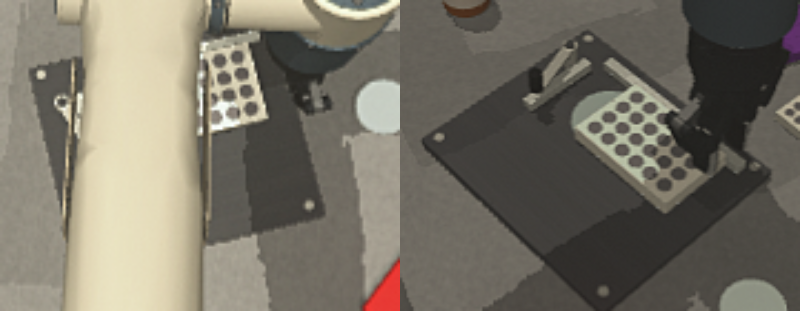

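The side view shows the plate lying along the far fence and the gripper to the right of its short edge. I'll descend there and push along +y.

send_rows(
  plan=[
    {"delta_pos": [0,0,15],"rot": [0,0,0.006]},
    {"delta_pos": [0,0,25],"rot": [0,0,0]},
    {"delta_pos": [0,0,15],"rot": [0,0,0]},
    {"delta_pos": [0,0,10],"rot": [0,0,0]},
    {"delta_pos": [0,0,5],"rot": [0,0,0]},
    {"delta_pos": [0,0,3],"rot": [0,0,0]},
    {"delta_pos": [0,0,0],"rot": [0,0,0]},
    {"delta_pos": [0,0,0],"rot": [0,0,0]},
  ],
)

```text
time_s: 9.97
position: [0.6188, -0.1628, 0.0184]
tcp_rot: [-2.496, 1.907, -0.002]
ft_force: [0.1, 0.6, -0.2]
width: 0.0341
finger_force: 0.0
```

send_rows(
  plan=[
    {"delta_pos": [-1,0,0],"rot": [0,0,0]},
    {"delta_pos": [-2,0,0],"rot": [0,0,0]},
    {"delta_pos": [-3,0,0],"rot": [0,0,0]},
    {"delta_pos": [-3,0,0],"rot": [0,0,0]},
    {"delta_pos": [-3,0,0],"rot": [0,0,0]},
    {"delta_pos": [-3,0,0],"rot": [0,0,0]},
    {"delta_pos": [-3,0,0],"rot": [0,0,0]},
    {"delta_pos": [-3,0,0],"rot": [0,0,0]},
    {"delta_pos": [-3,0,0],"rot": [0,0,0]},
    {"delta_pos": [-3,0,0],"rot": [0,0,0]},
    {"delta_pos": [-3,0,0],"rot": [0,0,0]},
    {"delta_pos": [-3,0,0],"rot": [0,0,0]},
    {"delta_pos": [-3,0,0],"rot": [0,0,0]},
    {"delta_pos": [-3,0,0],"rot": [0,0,0]},
  ],
)

```text
time_s: 11.13
position: [0.6079, -0.1249, 0.0173]
tcp_rot: [2.496, -1.908, 0.0]
ft_force: [-0.1, -0.1, -0.1]
width: 0.0341
finger_force: 0.1
```

```bash
python3 go.py 40 -54 16 -90
```

```text
t 11.1333 stage xy [ 40.6 -83.8] z 17.3 a -90.13 tilt 0.0 F(stage) [-0.12 -0.06] -0.12 w 0.03409554666530634
tool delta [-29.8   0.6   1.3]
turn z -0.002218572582085132
```

send_rows(
  plan=[
    {"delta_pos": [-3,0,0],"rot": [0,0,-0.002]},
    {"delta_pos": [-3,0,0],"rot": [0,0,0]},
    {"delta_pos": [-3,0,0],"rot": [0,0,0]},
    {"delta_pos": [-3,0,0],"rot": [0,0,0]},
    {"delta_pos": [-3,0,0],"rot": [0,0,0]},
    {"delta_pos": [-3,0,0],"rot": [0,0,0]},
    {"delta_pos": [-2,0,0],"rot": [0,0,0]},
    {"delta_pos": [-1,0,0],"rot": [0,0,0]},
    {"delta_pos": [-1,0,0],"rot": [0,0,0]},
    {"delta_pos": [-0.5,0,0],"rot": [0,0,0]},
    {"delta_pos": [0,0,0],"rot": [0,0,0]},
  ],
)

```text
time_s: 12.05
position: [0.602, -0.1034, 0.0173]
tcp_rot: [2.498, -1.905, -0.0]
ft_force: [-0.2, 0.1, 0.0]
width: 0.034
finger_force: 0.0
```

send_rows(
  plan=[
    {"delta_pos": [-0.5,0,0],"rot": [0,0,0]},
    {"delta_pos": [-0.5,0,0],"rot": [0,0,0]},
    {"delta_pos": [-0.5,0,0],"rot": [0,0,0]},
    {"delta_pos": [-0.5,0,0],"rot": [0,0,0]},
    {"delta_pos": [0,0,0],"rot": [0,0,0]},
  ],
)

```text
time_s: 12.47
position: [0.6015, -0.1015, 0.0173]
tcp_rot: [-2.498, 1.905, 0.0]
ft_force: [0.3, 0.3, -0.6]
width: 0.0344
finger_force: 0.0
```

send_rows(
  plan=[
    {"delta_pos": [-0.5,0,0],"rot": [0,0,0]},
    {"delta_pos": [-0.5,0,0],"rot": [0,0,0]},
    {"delta_pos": [-0.5,0,0],"rot": [0,0,0]},
    {"delta_pos": [0,0,0],"rot": [0,0,0]},
  ],
)

```text
time_s: 12.8
position: [0.6011, -0.1, 0.0173]
tcp_rot: [-2.498, 1.905, 0.0]
ft_force: [0.3, 0.7, 0.1]
width: 0.0341
finger_force: 0.0
```

```bash
python3 go.py 40 -54 16 -90
```

```text
t 12.8 stage xy [ 40.6 -58. ] z 17.3 a -90.01 tilt 0.0 F(stage) [0.44 0.6 ] 0.13 w 0.034126568541068346
tool delta [-4.   0.6  1.3]
turn z -0.00013853164729993317
```

send_rows(
  plan=[
    {"delta_pos": [-0.5,0,0],"rot": [0,0,0]},
    {"delta_pos": [-0.5,0,0],"rot": [0,0,0]},
    {"delta_pos": [-0.5,0,0],"rot": [0,0,0]},
    {"delta_pos": [-0.5,0,0],"rot": [0,0,0]},
    {"delta_pos": [0,0,0],"rot": [0,0,0]},
  ],
)

```text
time_s: 13.22
position: [0.6006, -0.0981, 0.0173]
tcp_rot: [-2.498, 1.905, 0.0]
ft_force: [0.5, 0.0, -0.6]
width: 0.0339
finger_force: 0.0
```

send_rows(
  plan=[
    {"delta_pos": [-0.5,0,0],"rot": [0,0,0]},
    {"delta_pos": [-0.5,0,0],"rot": [0,0,0]},
    {"delta_pos": [0,0,0],"rot": [0,0,0]},
  ],
)

```text
time_s: 13.47
position: [0.6003, -0.0972, 0.0173]
tcp_rot: [-2.498, 1.905, 0.0]
ft_force: [0.9, 0.3, 0.7]
width: 0.0345
finger_force: 0.0
```

send_rows(
  plan=[
    {"delta_pos": [-0.5,0,0],"rot": [0,0,0]},
    {"delta_pos": [-0.5,0,0],"rot": [0,0,0]},
    {"delta_pos": [0,0,0],"rot": [0,0,0]},
  ],
)

```text
time_s: 13.72
position: [0.6, -0.0962, 0.0173]
tcp_rot: [2.498, -1.905, -0.0]
ft_force: [0.5, -0.2, -0.5]
width: 0.0343
finger_force: 0.0
```

```bash
python3 go.py 40 -54 16 -90
```

```text
t 13.7167 stage xy [ 40.6 -54.1] z 17.3 a -90.01 tilt 0.0 F(stage) [ 0.42 -0.32] -0.5 w 0.03427460691677022
tool delta [-0.1  0.6  1.3]
turn z -0.00016281902326342745
```

send_rows(
  plan=[
    {"delta_pos": [-0.5,0,0],"rot": [0,0,0]},
    {"delta_pos": [-0.5,0,0],"rot": [0,0,0]},
    {"delta_pos": [0,0,0],"rot": [0,0,0]},
  ],
)

```text
time_s: 13.97
position: [0.5998, -0.0952, 0.0173]
tcp_rot: [-2.498, 1.905, -0.0]
ft_force: [-0.3, -1.1, -0.8]
width: 0.0345
finger_force: 0.0
```

send_rows(
  plan=[
    {"delta_pos": [-0.5,0,0],"rot": [0,0,0]},
    {"delta_pos": [-0.5,0,0],"rot": [0,0,0]},
    {"delta_pos": [0,0,0],"rot": [0,0,0]},
  ],
)

```text
time_s: 14.22
position: [0.5996, -0.0946, 0.0173]
tcp_rot: [2.498, -1.905, 0.0]
ft_force: [0.2, -1.0, -1.0]
width: 0.0344
finger_force: 0.8
```

```bash
python3 go.py 40 -54 16 -90
```

```text
t 14.2167 stage xy [ 40.5 -52.4] z 17.3 a -90.01 tilt 0.03 F(stage) [-0.07 -0.97] -1.03 w 0.03444606363946825
tool delta [1.6 0.5 1.3]
turn z -0.0001510627230412176
```

send_rows(
  plan=[
    {"delta_pos": [-0.5,0,0],"rot": [0,0,0]},
    {"delta_pos": [0,0,0],"rot": [0,0,0]},
    {"delta_pos": [0,0,0],"rot": [0,0,0]},
  ],
)

```text
time_s: 14.47
position: [0.5995, -0.0945, 0.0174]
tcp_rot: [2.497, -1.905, 0.001]
ft_force: [0.9, -5.5, -0.8]
width: 0.0345
finger_force: 2.6
```

```bash
python3 go.py 40 -54 16 -90
```

```text
t 14.4667 stage xy [ 40.5 -52.3] z 17.4 a -90.01 tilt 0.05 F(stage) [-0.61 -5.56] -0.82 w 0.034461910219469385
tool delta [1.7 0.5 1.4]
turn z -0.00017704305575438894
```

Left-fence contact shows 5.6 N with the motion stalled. I'll retreat, turn back and give a light confirming push along +x.

send_rows(
  plan=[
    {"delta_pos": [3,0,0],"rot": [0,0,0]},
    {"delta_pos": [10,0,0],"rot": [0,0,0]},
    {"delta_pos": [5,0,-15],"rot": [0,0,0]},
    {"delta_pos": [0,0,-30],"rot": [0,0,0]},
    {"delta_pos": [0,0,-28],"rot": [0,0,0]},
    {"delta_pos": [0,0,0],"rot": [0,0,-0.12]},
    {"delta_pos": [0,0,0],"rot": [0,0,-0.121]},
    {"delta_pos": [0,0,0],"rot": [0,0,-0.121]},
    {"delta_pos": [0,0,0],"rot": [0,0,-0.121]},
    {"delta_pos": [0,0,0],"rot": [0,0,-0.121]},
    {"delta_pos": [0,0,0],"rot": [0,0,-0.121]},
    {"delta_pos": [0,0,0],"rot": [0,0,-0.121]},
    {"delta_pos": [0,0,0],"rot": [0,0,-0.121]},
    {"delta_pos": [0,0,0],"rot": [0,0,-0.121]},
    {"delta_pos": [0,0,0],"rot": [0,0,-0.121]},
    {"delta_pos": [0,0,0],"rot": [0,0,-0.121]},
    {"delta_pos": [0,0,0],"rot": [0,0,-0.121]},
    {"delta_pos": [0,0,0],"rot": [0,0,-0.12]},
    {"delta_pos": [0,0,0],"rot": [0,0,0]},
  ],
)

```text
time_s: 16.05
position: [0.6042, -0.1113, 0.0901]
tcp_rot: [-3.112, -0.426, 0.0]
ft_force: [-0.0, -0.5, 0.3]
width: 0.0341
finger_force: 0.0
```

```bash
python3 go.py -32 14 90 0
```

```text
t 16.05 stage xy [ 40.6 -69.7] z 90.1 a 0.23 tilt 0.05 F(stage) [-0.15 -0.48] 0.29 w 0.034093334811186135
tool delta [-72.3 -84.    0.2]
turn z 0.004029332454063228
```

send_rows(
  plan=[
    {"delta_pos": [-12,-14,0],"rot": [0,0,0.004]},
    {"delta_pos": [-24,-28,0],"rot": [0,0,0]},
    {"delta_pos": [-24,-28,0],"rot": [0,0,0]},
    {"delta_pos": [-12,-14,0],"rot": [0,0,0]},
    {"delta_pos": [0,0,0],"rot": [0,0,0]},
    {"delta_pos": [0,0,15],"rot": [0,0,0]},
    {"delta_pos": [0,0,25],"rot": [0,0,0]},
    {"delta_pos": [0,0,18],"rot": [0,0,0]},
    {"delta_pos": [0,0,10],"rot": [0,0,0]},
    {"delta_pos": [0,0,4],"rot": [0,0,0]},
    {"delta_pos": [0,0,0],"rot": [0,0,0]},
    {"delta_pos": [0,0,0],"rot": [0,0,0]},
  ],
)

```text
time_s: 17.05
position: [0.5136, -0.0491, 0.019]
tcp_rot: [3.114, 0.412, 0.002]
ft_force: [-0.9, -0.4, -0.1]
width: 0.0341
finger_force: 0.0
```

```bash
python3 go.py -12 14 17 0
```

```text
t 17.05 stage xy [-30.3  14.3] z 19.0 a -0.27 tilt 0.07 F(stage) [-1.01 -0.1 ] -0.09 w 0.03405906904427847
tool delta [18.3  0.2  2. ]
turn z -0.004755203105756722
```

Earlier contact in x stalled at about -11.5. I'll go to -13.5, then step from there.

send_rows(
  plan=[
    {"delta_pos": [2,0,0],"rot": [0,0,-0.005]},
    {"delta_pos": [4,0,0],"rot": [0,0,0]},
    {"delta_pos": [4,0,0],"rot": [0,0,0]},
    {"delta_pos": [3,0,0],"rot": [0,0,0]},
    {"delta_pos": [2,0,0],"rot": [0,0,0]},
    {"delta_pos": [1,0,0],"rot": [0,0,0]},
    {"delta_pos": [0.5,0,0],"rot": [0,0,0]},
    {"delta_pos": [0.5,0,0],"rot": [0,0,0]},
    {"delta_pos": [0,0,0],"rot": [0,0,0]},
  ],
)

```text
time_s: 17.8
position: [0.529, -0.0445, 0.0182]
tcp_rot: [3.113, 0.421, -0.0]
ft_force: [0.3, 0.1, 0.7]
width: 0.0341
finger_force: 0.0
```

send_rows(
  plan=[
    {"delta_pos": [0.5,0,0],"rot": [0,0,0]},
    {"delta_pos": [0.5,0,0],"rot": [0,0,0]},
    {"delta_pos": [0,0,0],"rot": [0,0,0]},
  ],
)

```text
time_s: 18.05
position: [0.5301, -0.0442, 0.0183]
tcp_rot: [3.113, 0.421, 0.0]
ft_force: [-0.1, -0.2, -0.6]
width: 0.034
finger_force: 0.0
```

send_rows(
  plan=[
    {"delta_pos": [0.5,0,0],"rot": [0,0,0]},
    {"delta_pos": [0.5,0,0],"rot": [0,0,0]},
    {"delta_pos": [0,0,0],"rot": [0,0,0]},
  ],
)

```text
time_s: 18.3
position: [0.5311, -0.0439, 0.0183]
tcp_rot: [3.113, 0.421, 0.0]
ft_force: [0.9, 0.2, 0.6]
width: 0.0341
finger_force: 0.0
```

```bash
python3 go.py -12 14 17 0
```

```text
t 18.3 stage xy [-12.   14.6] z 18.3 a 0.06 tilt 0.01 F(stage) [ 0.88 -0.03] 0.64 w 0.03406635825214578
tool delta [0.  0.6 1.3]
turn z 0.0010381869766394325
```

send_rows(
  plan=[
    {"delta_pos": [0.5,0,0],"rot": [0,0,0]},
    {"delta_pos": [0.5,0,0],"rot": [0,0,0]},
    {"delta_pos": [0,0,0],"rot": [0,0,0]},
  ],
)

```text
time_s: 18.55
position: [0.5317, -0.0437, 0.0182]
tcp_rot: [3.113, 0.421, -0.001]
ft_force: [-1.0, 0.0, 0.0]
width: 0.034
finger_force: 0.5
```

send_rows(
  plan=[
    {"delta_pos": [0.5,0,0],"rot": [0,0,0]},
    {"delta_pos": [0.3,0,0],"rot": [0,0,0]},
    {"delta_pos": [0,0,0],"rot": [0,0,0]},
  ],
)

```text
time_s: 18.8
position: [0.5318, -0.0437, 0.018]
tcp_rot: [3.113, 0.42, -0.003]
ft_force: [-4.4, -0.7, 1.9]
width: 0.034
finger_force: 2.0
```

```bash
python3 go.py -12 14 17 0
```

```text
t 18.8 stage xy [-11.4  14.6] z 18.0 a 0.04 tilt 0.12 F(stage) [-4.47  0.54] 1.88 w 0.03402851215132836
tool delta [-0.6  0.6  1. ]
turn z 0.0006931718172902279
```

send_rows(
  plan=[
    {"delta_pos": [-3,0,0],"rot": [0,0,0]},
    {"delta_pos": [-10,0,0],"rot": [0,0,0]},
    {"delta_pos": [-15,0,-10],"rot": [0,0,0]},
    {"delta_pos": [-20,0,-20],"rot": [0,0,0]},
    {"delta_pos": [-20,0,-25],"rot": [0,0,0]},
    {"delta_pos": [-20,0,-10],"rot": [0,0,0]},
    {"delta_pos": [-20,0,0],"rot": [0,0,0]},
    {"delta_pos": [-10,0,0],"rot": [0,0,0]},
  ],
)

```text
time_s: 19.47
position: [0.4174, -0.075, 0.0841]
tcp_rot: [-3.113, -0.42, -0.004]
ft_force: [-0.3, 0.1, 0.5]
width: 0.0346
finger_force: 0.0
```

send_rows(
  plan=[
    {"delta_pos": [0,0,0],"rot": [0,0,0]},
    {"delta_pos": [0,0,0],"rot": [0,0,0]},
    {"delta_pos": [0,0,0],"rot": [0,0,0]},
    {"delta_pos": [0,0,0],"rot": [0,0,0]},
  ],
  claw=0,
)

```text
time_s: 19.8
position: [0.4197, -0.0746, 0.083]
tcp_rot: [3.113, 0.421, -0.0]
ft_force: [0.2, -0.3, 0.5]
width: 0.0001
finger_force: 0.0
```

```bash
python3 go.py; python3 - <<'E'
from m import *
c,sz,a=plate();print("plate",S(c),sz,a-15.345)
def at(phi): return [65-70*np.cos(phi),108-70*np.sin(phi)]
cr=[]
for n,(y,x,h,w) in (("top",(180,285,80,110)),("side",(185,250,80,110))):
    im=get_image(n)
    q=cv2.resize(im[y:y+h,x:x+w],None,fx=3.6,fy=3.6,interpolation=2)
    for phi in(.2,.35,.5):
        u=(proj(n,np.r_[W(at(phi)),66]/1000)[0]-[x,y]+.5)*3.6
        cv2.circle(q,tuple(int(v) for v in u),2,(0,0,255),-1)
    cr.append(q)
cv2.imwrite("pics/v5.png",np.hstack(cr))
E
```

```text
t 19.8 stage xy [-127.6   14.5] z 83.0 a 0.07 tilt 0.02 F(stage) [ 0.1  -0.34] 0.5 w 0.00010906710531355472
plate [42.47844148 23.38370465] (84.31916809082031, 128.56423950195312) -0.024541587829590483
```

View pics/v5.png

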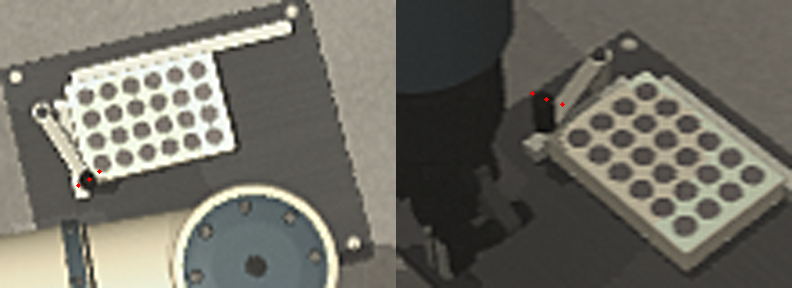

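The plate is seated: it reads (42.5, 23.4) at -0.02° in stage axes, and the mask includes a little of the fence. The clip knob is near 0.36 rad, matching the overlay dots at top-crop (90,180). The fence contacts put the stage's true offset at about (+0.5, +1.7) mm, which I'll apply before pushing the knob.

```bash
sed -i 's/C=np.array(\[546.6,-54.8\])/C=np.array([546.6,-54.8])+R@[0.5,1.7]/' m.py; cat > pose.py <<'E'
import sys,numpy as np
phi,gap=map(float,sys.argv[1:3]);t=np.array([np.sin(phi),-np.cos(phi)])
p=np.array([65-70*np.cos(phi),108-70*np.sin(phi)])-(18+gap)*t
print(*p.round(2),sys.argv[3],round(np.degrees(phi)-90,2))
E
python3 pose.py .36 12 83; python3 go.py $(python3 pose.py .36 12 83)
```

```text
-11.08 111.42 83 -69.37
t 19.95 stage xy [-128.4   12.8] z 83.0 a 0.06 tilt 0.03 F(stage) [0.19 0.56] -0.4 w -1.2224531421193209e-05
tool delta [ 1.175e+02 -9.850e+01 -1.000e-01]
turn z 1.211843803008817
```

send_rows(
  plan=[
    {"delta_pos": [0,0,-5],"rot": [0,0,0.121]},
    {"delta_pos": [0,0,-5],"rot": [0,0,0.121]},
    {"delta_pos": [0,0,-5],"rot": [0,0,0.121]},
    {"delta_pos": [0,0,0],"rot": [0,0,0.121]},
    {"delta_pos": [0,0,0],"rot": [0,0,0.121]},
    {"delta_pos": [0,0,0],"rot": [0,0,0.121]},
    {"delta_pos": [0,0,0],"rot": [0,0,0.121]},
    {"delta_pos": [0,0,0],"rot": [0,0,0.121]},
    {"delta_pos": [0,0,0],"rot": [0,0,0.121]},
    {"delta_pos": [0,0,0],"rot": [0,0,0.121]},
    {"delta_pos": [0,0,0],"rot": [0,0,0]},
    {"delta_pos": [0,0,0],"rot": [0,0,0]},
  ],
)

```text
time_s: 20.95
position: [0.4192, -0.0748, 0.0981]
tcp_rot: [2.802, -1.419, -0.0]
ft_force: [-0.1, -0.2, -0.4]
width: -0.0001
finger_force: 0.0
```

```bash
python3 go.py $(python3 pose.py .36 12 83)
```

```text
t 20.95 stage xy [-128.7   12.8] z 98.1 a -69.06 tilt 0.02 F(stage) [-0.15 -0.17] -0.35 w -0.00013053375261251775
tool delta [ -50.1 -145.1   15.1]
turn z 0.005386550076645014
```

send_rows(
  plan=[
    {"delta_pos": [-5,-15,0],"rot": [0,0,0.005]},
    {"delta_pos": [-10,-29,0],"rot": [0,0,0]},
    {"delta_pos": [-10,-29,0],"rot": [0,0,0]},
    {"delta_pos": [-10,-29,0],"rot": [0,0,0]},
    {"delta_pos": [-10,-28,0],"rot": [0,0,0]},
    {"delta_pos": [-5,-15,0],"rot": [0,0,0]},
    {"delta_pos": [0,0,0],"rot": [0,0,0]},
    {"delta_pos": [0,0,0],"rot": [0,0,0]},
  ],
)

```text
time_s: 21.62
position: [0.5074, 0.0512, 0.0978]
tcp_rot: [2.799, -1.425, -0.001]
ft_force: [0.0, -0.3, -1.0]
width: -0.0002
finger_force: 0.0
```

```bash
python3 go.py $(python3 pose.py .36 12 50)
```

```text
t 21.6167 stage xy [-10.2 110.9] z 97.8 a -69.32 tilt 0.06 F(stage) [-0.05 -0.34] -0.96 w -0.00017863917943546962
tool delta [-0.8  0.6 47.8]
turn z 0.000829190156339088
```

send_rows(
  plan=[
    {"delta_pos": [0,0,15],"rot": [0,0,0]},
    {"delta_pos": [0,0,18],"rot": [0,0,0]},
    {"delta_pos": [0,0,10],"rot": [0,0,0]},
    {"delta_pos": [0,0,5],"rot": [0,0,0]},
    {"delta_pos": [0,0,0],"rot": [0,0,0]},
    {"delta_pos": [2,0,0],"rot": [0,0,0]},
    {"delta_pos": [3,0,0],"rot": [0,0,0]},
    {"delta_pos": [3,0,0],"rot": [0,0,0]},
    {"delta_pos": [2,0,0],"rot": [0,0,0]},
    {"delta_pos": [0,0,0],"rot": [0,0,0]},
  ],
)

```text
time_s: 22.45
position: [0.5137, 0.0422, 0.0507]
tcp_rot: [-2.796, 1.432, -0.001]
ft_force: [-0.7, 1.0, 0.1]
width: 0.0001
finger_force: 0.0
```

```bash
python3 go.py $(python3 pose.py .36 0 50)
```

```text
t 22.45 stage xy [ -6.5 100.6] z 50.7 a -69.58 tilt 0.05 F(stage) [-0.43  1.13] 0.13 w 0.00011802877899184643
tool delta [0.2 0.4 0.7]
turn z -0.0036461786509787153
```

At the contact point. I'll sweep along the arc to about phi 1.16 and check there.

send_rows(
  plan=[
    {"delta_pos": [2.82,0.66,0],"rot": [0,0,-0.04]},
    {"delta_pos": [2.82,0.66,0],"rot": [0,0,-0.04]},
    {"delta_pos": [2.82,0.66,0],"rot": [0,0,-0.04]},
    {"delta_pos": [2.82,0.66,0],"rot": [0,0,-0.04]},
    {"delta_pos": [2.82,0.66,0],"rot": [0,0,-0.04]},
    {"delta_pos": [2.82,0.66,0],"rot": [0,0,-0.04]},
    {"delta_pos": [2.82,0.66,0],"rot": [0,0,-0.04]},
    {"delta_pos": [2.82,0.66,0],"rot": [0,0,-0.04]},
    {"delta_pos": [2.82,0.66,0],"rot": [0,0,-0.04]},
    {"delta_pos": [2.82,0.66,0],"rot": [0,0,-0.04]},
  ],
)

```text
time_s: 23.28
position: [0.5288, 0.0183, 0.0504]
tcp_rot: [-3.026, 0.844, 0.0]
ft_force: [0.9, 0.5, 0.9]
width: 0.0
finger_force: 0.3
```

```bash
python3 go.py $(python3 pose.py .76 0 50)
```

```text
t 23.2833 stage xy [ 1.7 73.5] z 50.4 a -46.52 tilt 0.01 F(stage) [1.   0.25] 0.91 w 1.0070696307741097e-05
tool delta [0.6 0.3 0.4]
turn z -0.0011235803706008962
```

send_rows(
  plan=[
    {"delta_pos": [2.82,0.66,0],"rot": [0,0,-0.04]},
    {"delta_pos": [2.82,0.66,0],"rot": [0,0,-0.04]},
    {"delta_pos": [2.82,0.66,0],"rot": [0,0,-0.04]},
    {"delta_pos": [2.82,0.66,0],"rot": [0,0,-0.04]},
    {"delta_pos": [2.82,0.66,0],"rot": [0,0,-0.04]},
    {"delta_pos": [2.82,0.66,0],"rot": [0,0,-0.04]},
    {"delta_pos": [2.82,0.66,0],"rot": [0,0,-0.04]},
    {"delta_pos": [2.82,0.66,0],"rot": [0,0,-0.04]},
    {"delta_pos": [2.82,0.66,0],"rot": [0,0,-0.04]},
    {"delta_pos": [2.82,0.66,0],"rot": [0,0,-0.04]},
    {"delta_pos": [0,0,0],"rot": [0,0,0]},
  ],
)

```text
time_s: 24.2
position: [0.5529, 0.002, 0.0503]
tcp_rot: [3.133, -0.228, 0.0]
ft_force: [-0.2, -0.0, -0.4]
width: -0.0004
finger_force: 0.0
```

```bash
python3 go.py $(python3 pose.py 1.16 0 50); python3 -c "
from h import *
a=get_image('top')[175:265,280:390];b=get_image('side')[180:290,240:375]
cv2.imwrite('pics/v6.png',np.hstack([cv2.resize(a,(400,327)),cv2.resize(b,(400,327))]))"
```

```text
t 24.2 stage xy [20.6 51.4] z 50.3 a -23.65 tilt 0.01 F(stage) [-0.21  0.03] -0.39 w -0.00043556357882280694
tool delta [0.1 0.3 0.3]
turn z -0.0019694200571033216
```

View pics/v6.png

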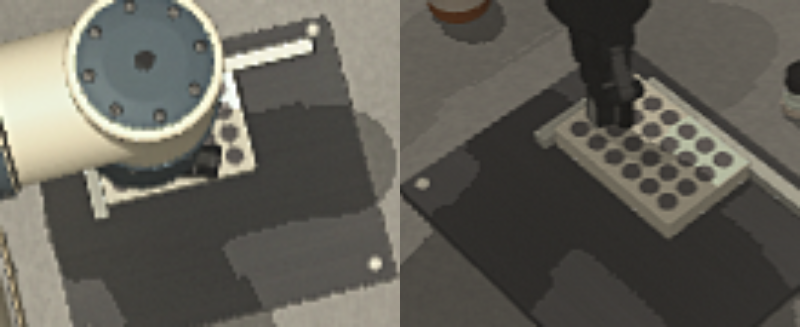

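The plate has not moved and the clip arm has left the fence, going round with the finger. Continuing.

send_rows(
  plan=[
    {"delta_pos": [1.4,0.36,0],"rot": [0,0,-0.02]},
    {"delta_pos": [2.82,0.66,0],"rot": [0,0,-0.04]},
    {"delta_pos": [2.82,0.66,0],"rot": [0,0,-0.04]},
    {"delta_pos": [2.82,0.66,0],"rot": [0,0,-0.04]},
    {"delta_pos": [2.82,0.66,0],"rot": [0,0,-0.04]},
    {"delta_pos": [2.82,0.66,0],"rot": [0,0,-0.04]},
    {"delta_pos": [2.82,0.66,0],"rot": [0,0,-0.04]},
    {"delta_pos": [2.82,0.66,0],"rot": [0,0,-0.04]},
    {"delta_pos": [2.82,0.66,0],"rot": [0,0,-0.04]},
    {"delta_pos": [1.4,0.36,0],"rot": [0,0,-0.02]},
    {"delta_pos": [0,0,0],"rot": [0,0,0]},
    {"delta_pos": [0,0,0],"rot": [0,0,0]},
  ],
)

```text
time_s: 25.3
position: [0.578, -0.0033, 0.0503]
tcp_rot: [-3.124, -0.334, -0.0]
ft_force: [0.7, 0.7, 0.2]
width: -0.0001
finger_force: 0.0
```

```bash
python3 go.py $(python3 pose.py 1.571 0 50)
```

```text
t 25.3 stage xy [43.4 39.6] z 50.3 a -3.15 tilt 0.01 F(stage) [0.82 0.46] 0.21 w -9.713980661660677e-05
tool delta [3.7 1.4 0.3]
turn z -0.05512112959557493
```

Go the last 3.7 mm with the turn, then back off and look.

send_rows(
  plan=[
    {"delta_pos": [1.2,0.5,0],"rot": [0,0,-0.018]},
    {"delta_pos": [1.2,0.5,0],"rot": [0,0,-0.018]},
    {"delta_pos": [1.2,0.3,0],"rot": [0,0,-0.018]},
    {"delta_pos": [0,0,0],"rot": [0,0,0]},
    {"delta_pos": [0,0,0],"rot": [0,0,0]},
  ],
)

```text
time_s: 25.72
position: [0.5819, -0.0038, 0.0503]
tcp_rot: [3.113, 0.419, 0.0]
ft_force: [0.4, -1.1, -0.4]
width: -0.0003
finger_force: 0.0
```

```bash
python3 go.py $(python3 pose.py 1.571 0 50)
```

```text
t 25.7167 stage xy [47.  38.1] z 50.3 a -0.0 tilt 0.01 F(stage) [ 0.04 -1.18] -0.43 w -0.0002567517101705002
tool delta [0.  0.1 0.3]
turn z -0.00020966467916467811
```

send_rows(
  plan=[
    {"delta_pos": [-4,0,0],"rot": [0,0,0]},
    {"delta_pos": [-10,0,0],"rot": [0,0,0]},
    {"delta_pos": [-15,0,-10],"rot": [0,0,0]},
    {"delta_pos": [-25,0,-15],"rot": [0,0,0]},
    {"delta_pos": [-30,0,-20],"rot": [0,0,0]},
    {"delta_pos": [-30,0,0],"rot": [0,0,0]},
    {"delta_pos": [-30,0,0],"rot": [0,0,0]},
    {"delta_pos": [-25,0,0],"rot": [0,0,0]},
    {"delta_pos": [-10,0,0],"rot": [0,0,0]},
    {"delta_pos": [0,0,0],"rot": [0,0,0]},
    {"delta_pos": [0,0,0],"rot": [0,0,0]},
  ],
)

```text
time_s: 26.63
position: [0.4095, -0.0512, 0.0958]
tcp_rot: [3.113, 0.42, 0.003]
ft_force: [0.5, -0.3, -0.2]
width: -0.0002
finger_force: 0.0
```

```bash
python3 - <<'E'
from m import *
cr=[]
for n,(y,x,h,w) in (("top",(175,280,85,115)),("side",(185,255,85,115))):
    im=get_image(n)
    q=cv2.resize(im[y:y+h,x:x+w],None,fx=3.45,fy=3.45,interpolation=2)
    cr.append(q)
    print(n,"pivot",((proj(n,np.r_[W([65,108]),41]/1000)[0]-[x,y]+.5)*3.45).round(1),"knob top",[((proj(n,np.r_[W([65-70*np.cos(f),108-70*np.sin(f)]),66]/1000)[0]-[x,y]+.5)*3.45).round(1) for f in(1.5,1.571,1.64)])
    b=im.max(2)<60
    s=((ray(n,np.c_[np.mgrid[:640,:400][0].T.ravel(),np.mgrid[:640,:400][1].T.ravel()],.066)[:,:2]*1000-C)@R).reshape(400,640,2)
    b&=(abs(s[...,0]-65)<22)&(abs(s[...,1]-38)<22)
    if b.any(): print("dark mean at z66",s[b].mean(0),b.sum(),s[b].min(0),s[b].max(0))
cv2.imwrite("pics/v7.png",np.hstack(cr))
E
```

```text
top pivot [ 56.8 125.9] knob top [array([136.5, 107.6]), array([135.3, 102. ]), array([133.8,  96.6])]
dark mean at z66 [63.13402602 37.15117003] 20 [55.55247153 31.41452496] [70.81927914 42.89326426]
side pivot [178.   51.2] knob top [array([243.6,  84.7]), array([249.3,  81. ]), array([254.5,  77.2])]
dark mean at z66 [57.84044311 31.30541562] 67 [43.03693118 16.5101304 ] [70.43932321 57.31409102]
```

View pics/v7.png

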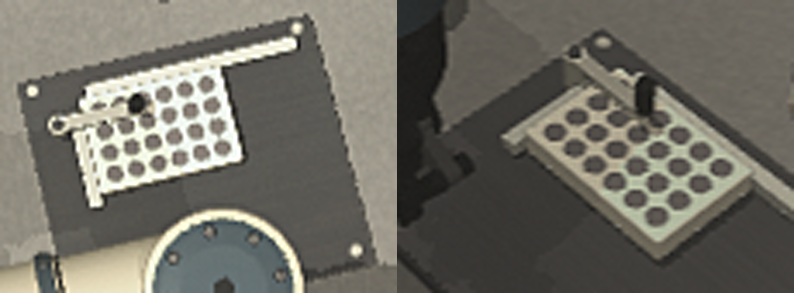

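The clip arm lies square across over the seated plate. Its pivot is at top-crop (57,124) and its knob at (137,103), against predictions of (57,126) and (135,102). The plate is flush to both fences and the robot is clear.

```bash
python3 -c "
from workcell import ticket
print(ticket.hand_in())"
```

```text
the job is handed in; nothing more can be done
None
```

I pushed the plate flush against both fences and swung the clip square across over it (knob within about 2 mm of its target in the images); the job is handed in at about 27 s of the 64 s, and no verdict was returned.

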